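# Open the touch-latch bit cabinet

## Robot

A 6-joint arm with a two-finger parallel gripper is mounted at the origin on a cart in front of the work surface, level with it; the furniture and walls round the work are solid. World frame = base frame: x ahead of the robot, y to its left, z up, the work surface at z = 0. Lengths are in m, angles in rad, forces in N, time in s.
With the tool pointing down it reaches from about 0.35 to 0.8 m from the base axis. Payload 7.3 kg.
Tool frame: the origin (TCP) lies between the finger pads; the fingertips stand 25 mm ahead of it and the grasp point (between the pads) lies 6 mm ahead of it (r.tip_extent is the distance from the TCP to the fingertips, in m); z points along the fingers, y is the direction in which the jaws open and shut (so a half turn about z gives the same grasp; the last joint's range is limited). The gripper opens to 85 mm and grips with 20 to 120 N. Pads are 22 mm wide; open, the fingers measure 114 mm over their backs; the gripper's body (76 mm by 85 mm) begins 54 mm behind the grasp point. The pads swing forward as they close: fully open they stand 13 mm farther back than shut.
Start: joints at [-1.357, 0.342, 1.524, -0, 1.275, -0.146], TCP at [0.185, -0.491, 0.256] pointing down, gripper open.
Joint ranges: [-2.53, 2.53], [-0.77, 2.02], [0.04, 2.7], [-1, 4.14], [0.28, 2.66], [-3.11, 3.11]. Speed limits (rad/s): [2.57, 2.57, 3.14, 3.14, 3.14, 3.14].

## Interface

Orientations are given as a unit quaternion [x, y, z, w].
In Python, from workcell import r, command_gripper, optics gives the robot as it stands. The module is installed in compiled form; this text tells all that it offers. Calls block until the motion is done:
- r.reach(position, orientation): joint-space move of the TCP to a pose.
- r.move_straight(position, orientation=None, speed=0.15, max_force=None): straight line of the TCP; orientation=None keeps the orientation; speed is the mean speed in m/s. With max_force (N) it stops when the force on the tool has changed by that much, and returns True; else False.
- r.movej(angles): joint-space move.
- command_gripper(opening, force=None): finger opening in m; force is the grip in N (None keeps the last); returns when the fingers have stopped.
- r.hold(seconds).
- r.solve_ik(position, orientation): joint angles nearest the present ones, or None.
- r.read_state(): the state.
- optics.get_image(name): name is "side" or "top"; returns (picture, depth): 384x512x3 uint8, red, green, blue; 384x512 float32, m along the optical axis (not along the pixel's ray), 0 where there is no reading.
- optics.camera_model(name): a dict with "K" (3x3 intrinsics, pixels), "R" (3x3) and "t" (3): a world point X has camera coordinates R X + t. Camera axes: x right, y down, z forward; pixel columns grow to the right and rows downward; lengths in m; the calibration is good to about 2 mm. A picture is of the moment at which its call begins. camera_model takes no time and is no camera call.
A pose or a line that the arm cannot do raises r.PlanningError and nothing moves.
- r.finish_job(): hands the job in, once; it reports no verdict.
The state is a dict: "time_s": time; "joint_positions": joint angles; "dq": joint speeds; "tau": joint torques, N m; "eef_pos": TCP position; "eef_rot": TCP orientation; "contact_force": force on the tool from outside, world axes, zero at the start; "torque": the same for the moment, N m; "grip_width": finger opening in m.
Only numpy, scipy, OpenCV 4.12 (cv2) and the standard library are available. Lean on these libraries where they do the work, as an engineer would, in place of code of your own. Each camera call takes 0.05 s, during which the arm holds its last target. There are 200 camera calls.

## Task

Open the little bit cabinet on the bench so that the drill bits in it can be taken, by sliding, pressing and pushing alone: lift and carry nothing, and leave the other tools on the bench where they are. First slide the nail tin standing in front of the cabinet to the right, upright on the bench, until it is well clear of the door's swing. Then press the handle-less door in at its brass finger plate and let go, so that the touch catch releases and springs it ajar, and push it from behind its free edge until it stands wide open, square to the cabinet front or nearly, never letting it touch the tin.

Things in the scene. Friction and masses are not known exactly. Their poses are not given: they have to be found in the camera images.
- cabinet: Dark wooden bench cabinet (door with a pale panel), fixed: carcass 115 mm deep (x), 170 wide (y), 118 high. Origin at the centre of its underside, x from front to back, y to the left seen from the front. The door covers its whole front; outer face of the shut door at x = -75 mm. Inside: a drill stand and a 12 mm plunger (100 mm right of the hinge, 92 mm up) that follows the door 32 mm out.
- hinge (a point): Point on the vertical hinge line of the door, at the left end of its outer face (cabinet frame x -75, y +83 mm), 60 mm above the bench.
- door (a joint): Door angle (rad) about its vertical hinge: 0 shut and caught, grows as the free right edge comes out to the robot, 1.57 square to the front, stop 1.75. Pressed at the finger plate with about 4 to 6 N it goes in, which frees the catch from 2.5 mm on; firm stop at 4.5 mm (-0.031); as the finger draws back, a plunger throws it to 0.3 to 0.4. A slightly stiff hinge: it stays where it is left.
- press_spot (a point): Centre of the round brass finger plate (24 mm across, flush) on the outer face of the door near its right edge, 150 mm from the hinge line and 86 mm above the bench: where to press. It moves with the door.
- door_edge (a point): Middle of the door's free edge (half-way through its thickness), 166 mm from the hinge line, 60 mm above the bench. The panel is 166 mm wide, 112 high (4 to 116 mm above the bench), 12 thick; the hinge line lies on its outer face. A steel catch pin on a bracket reaches 49 mm behind the outer face, 119 to 136 mm from the hinge, 46 to 66 mm up.
- tin_mid (a point): Middle of the open-topped grey metal nail tin, round, 66 mm across and 75 mm high, half-way up (37.5 mm over its base). Loose, 0.2 to 0.35 kg, stands open end up on the bench in front of the door.
- block_plane: Block plane, 92 x 155 x 59 mm, origin under its centre, standing fixed on the bench at the left. Not part of the job.
- spool_mid (a point): Middle of the upright turned pale wooden sleeve, 42 mm across, 70 mm high, standing on the bench to the right of the cabinet. Leave alone.
- screwdriver: Small screwdriver with orange-red handle, 186 mm long, up to 26 mm high, origin under its middle, lying on the bench at the right. Leave alone.
- nail_tin: The same nail tin; origin at the centre of its underside, z up.
Things that resemble listed ones, but are neither listed nor needed, are in the scene too. There is more than one size of the nail_tin; the job needs the middle-sized.

How it is judged:
On the way, in this order (a step that is already met when the one before it is completed fails the run):
1. the nail tin has been slid clear of the door's swing, the door still shut (horizontal distance between tin_mid and hinge above 0.21 m and value of joint door below 0.04 rad and y of tin_mid in the frame of cabinet below -0.05 m), for 0.2 s.
2. the catch has let go and the door stands ajar (value of joint door between 0.15 and 0.8 rad), for 0.2 s.
3. the door has been pushed wide open (value of joint door above 1.35 rad), for 0.2 s.
At the end, for the whole second after the job is handed in: The door stands still at more than 1.35 rad (77 degrees); the tin stands upright (within 0.1 rad) on the bench, its middle more than 210 mm from the hinge line seen from above (10 mm clear of the circle the door edge sweeps) and more than 50 mm to the right of the cabinet's middle (value of joint door above 1.35 rad and velocity of joint door between -0.05 and 0.05 rad/s and horizontal distance between tin_mid and hinge above 0.21 m and angle between tin_mid's own z axis and vertical below 0.1 rad and height (world z) of tin_mid between 0.03 and 0.045 m and y of tin_mid in the frame of cabinet below -0.05 m); the robot touches nothing.
It fails at once if the tin is lifted off the bench (more than 10 mm) (height (world z) of tin_mid above 0.0475 m).
It fails at once if the tin is tipped over (more than 0.4 rad) (angle between tin_mid's own z axis and vertical above 0.4 rad).
It fails at once if the tin is struck by the door or pushed into the cabinet (contact force between nail_tin and cabinet above 0.5 N).
It fails at once if the sleeve or the screwdriver is shifted more than 30 mm (distance of any of spool_mid, screwdriver from where it was at the start of the episode above 0.03 m).
It also fails if it takes over 61 s, if anything falls off the work surface, if the arm or the gripper's body presses on something with over 40 N, if the wrist force passes 120 N, or if a joint passes its speed limit or range.

## Working session

There is one attempt and no reset: what is moved stays moved. The work goes in short steps, each a Python script; the robot and the scene stay as the last script left them, time stands still between calls to the robot, and variables do not carry over. Pictures are saved under pics/ and viewed, about 8 in all and at most 12, crops included, and the job is handed in when it is done.

```bash
mkdir -p pics; cat > h.py <<'E'
import numpy as np, cv2
from workcell import r, command_gripper, optics
def snap(name):
    im,d=optics.get_image(name); m=optics.camera_model(name); return im,d,np.array(m["K"]),np.array(m["R"]),np.array(m["t"]).ravel()
def cloud(d,K,R,t):
    v,u=np.mgrid[:d.shape[0],:d.shape[1]]
    c=np.stack([(u-K[0,2])/K[0,0]*d,(v-K[1,2])/K[1,1]*d,d],-1)
    X=(c-t)@R; X[d<=0]=np.nan; return X
def save(n,im,s=1):
    cv2.imwrite(f"pics/{n}.png",cv2.resize(im[...,::-1],None,fx=s,fy=s,interpolation=cv2.INTER_CUBIC))
E
python3 - <<'E'
from h import *
ims=[]
for n in("top","side"):
    im,d,K,R,t=snap(n); np.savez(n+"0.npz",im=im,d=d,K=K,R=R,t=t); save(n+"0",im,1.5); print(n,-R.T@t,R[2])
print(r.read_state()["eef_rot"],r.tip_extent,r.read_state()["time_s"])
E
```

```text
top [ 0.44873516 -0.02659584  1.65742524] [ 0.09584675 -0.01155055 -0.99532908]
side [ 0.33634521 -1.34591884  0.59567342] [ 0.1708894   0.92316037 -0.34434249]
[ 9.83862214e-01  1.78926406e-01 -1.91865132e-05 -6.95953000e-04] 0.025 0.1
```

View pics/top0.png

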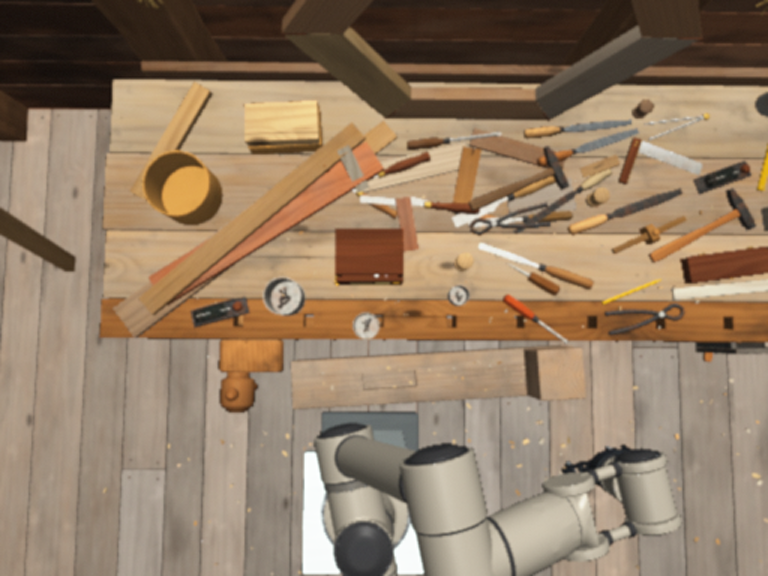

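View pics/side0.png

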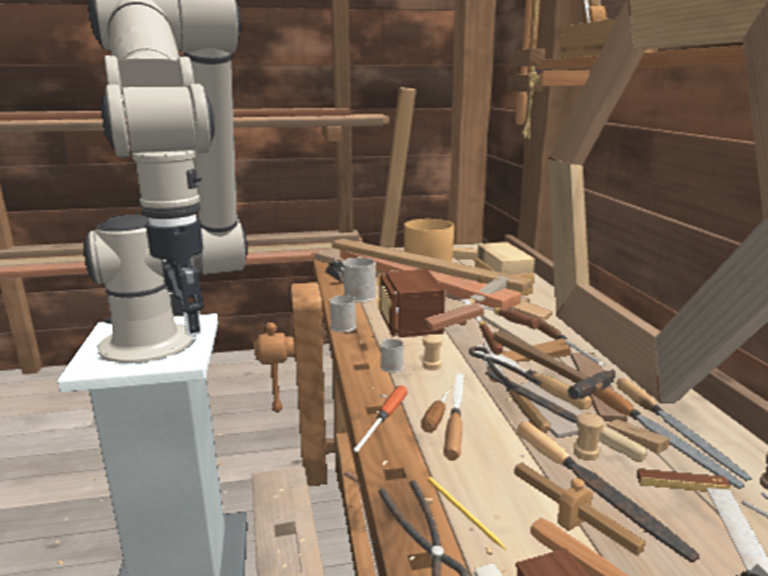

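Three tins are visible in the top picture, at 768-wide pixels: large (284,296), middle (366,325) and small (458,295). The middle one stands in front of the cabinet at (369,256). The screwdriver is at (535,318) and the sleeve at (465,261). Next I'll measure them and crop to confirm.

```bash
python3 - <<'E'
from h import *
f=np.load("top0.npz"); im,d=f["im"],f["d"]; X=cloud(d,f["K"],f["R"],f["t"])
def reg(n,u0,u1,v0,v1,zlo,zhi):
    u0,u1,v0,v1=[int(a/1.5) for a in(u0,u1,v0,v1)]
    P=X[v0:v1,u0:u1].reshape(-1,3); P=P[(P[:,2]>zlo)&(P[:,2]<zhi)]
    if len(P)<4: print(n,len(P));return P
    print(n,len(P),"med",P.mean(0).round(4),"min",np.percentile(P,2,axis=0).round(4),"max",np.percentile(P,98,axis=0).round(4))
    if len(P)>6:
        c,s,a=cv2.minAreaRect((P[:,:2]*1000).astype(np.float32)); print("   rect",np.round(c,1),np.round(s,1),round(a,1))
    return P
reg("tinL",258,312,270,325,.02,.2);reg("tinM",345,390,305,345,.02,.2);reg("tinS",440,475,280,310,.02,.2)
reg("tinMrim",345,390,305,345,.068,.09)
reg("cabtop",325,412,222,290,.10,.14)
reg("spool",450,480,245,278,.02,.1)
reg("driver",495,575,290,345,.006,.05)
reg("plane",185,255,290,330,.01,.1)
reg("bench",400,440,300,340,-.02,.02)
a=im[130:245,110:400]; 
g=np.load("side0.npz")["im"][160:300,200:330]
A=cv2.resize(a,(780,310),interpolation=cv2.INTER_CUBIC); G=cv2.resize(g,(269,290),interpolation=cv2.INTER_CUBIC)
c=np.zeros((600,780,3),np.uint8); c[:310]=A; c[310:,:269]=G; save("crop1",c)
E
```

```text
tinL 263 med [0.551  0.2176 0.0711] min [0.5059 0.1668 0.0228] max [0.5935 0.2564 0.1105]
   rect [549.2 211. ] [90.9 89.4] 48.8
tinM 71 med [0.4813 0.0085 0.0605] min [ 0.4454 -0.0264  0.0229] max [0.5093 0.0361 0.0787]
   rect [477.4   4.1] [64.  63.7] 45.4
tinS 60 med [ 0.5577 -0.2363  0.0428] min [ 0.5345 -0.2575  0.0227] max [ 0.5815 -0.2092  0.0611]
   rect [ 557.9 -233.4] [48.3 48.3] 84.3
tinMrim 34 med [0.479  0.0079 0.0741] min [ 0.4454 -0.0279  0.0696] max [0.5094 0.0362 0.0788]
   rect [477.4   4.1] [64.  63.7] 45.4
cabtop 1597 med [ 0.6514 -0.0026  0.1179] min [ 0.5853 -0.0853  0.1107] max [0.7148 0.0794 0.1251]
   rect [649.5  -2.6] [134.6 167.5] 0.6
spool 105 med [ 0.6432 -0.2457  0.0673] min [ 0.6254 -0.2635  0.0238] max [ 0.6643 -0.2271  0.0761]
   rect [ 643.8 -247.3] [37.8 42.6] 45.4
driver 320 med [ 0.5194 -0.4258  0.0159] min [ 0.4484 -0.5267  0.0061] max [ 0.573  -0.3405  0.0318]
   rect [ 513.7 -435.7] [206.8 132.7] 82.8
plane 472 med [0.5172 0.3878 0.0327] min [0.4811 0.3158 0.0106] max [0.5632 0.4686 0.0543]
   rect [513.2 395.8] [166.9  95.8] 83.1
bench 701 med [ 4.952e-01 -1.343e-01  2.000e-04] min [ 0.4462 -0.1856 -0.0071] max [ 0.5445 -0.083   0.008 ]
   rect [ 495.5 -134.7] [ 98.8 104.1] 0.4
```

View pics/crop1.png

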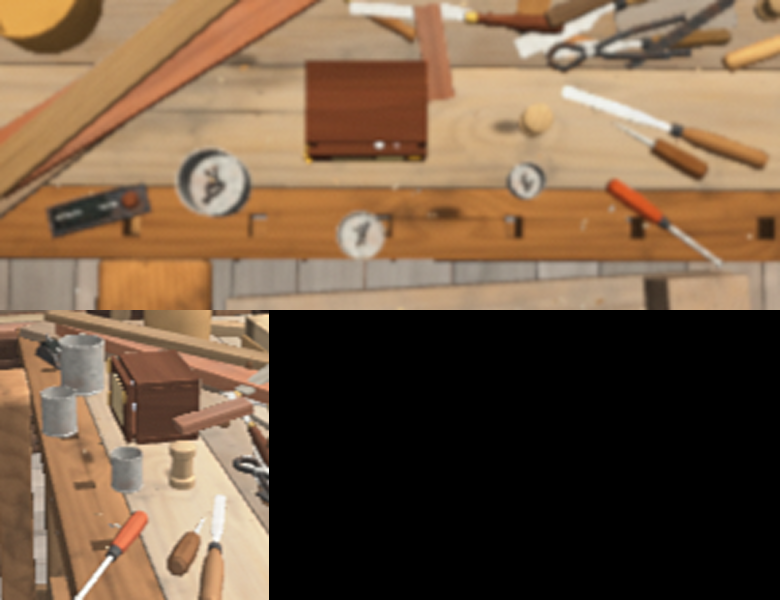

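The three tins measure 90 mm across and 110 high, 64 and 75, and 48 and 60. The middle one is the match (66 x 75), at about (0.478, 0.005), directly in front of the cabinet. Next I'll refine the cabinet's yaw and front face, then slide the tin with the jaws as a V-shaped cradle.

```bash
cat >> h.py <<'E'
from scipy.spatial.transform import Rotation as Ro
def dq(a):  # tool down, jaw axis at angle a (deg) from world x
    a=np.radians(a); y=np.array([np.cos(a),np.sin(a),0]); z=np.array([0,0,-1.]); return Ro.from_matrix(np.stack([np.cross(y,z),y,z],1)).as_quat()
def st(m=""):
    s=r.read_state(); print(m,round(s["time_s"],2),np.round(s["eef_pos"],4),"F",np.round(s["contact_force"],1),"w",round(s["grip_width"],3)); return s
E
python3 - <<'E'
from h import *
f=np.load("top0.npz"); X=cloud(f["d"],f["K"],f["R"],f["t"]); P=X[145:195,210:280].reshape(-1,3); P=P[(P[:,2]>.105)&(P[:,2]<.13)]
def edge(P,i,j,fn,n=10):
    b=np.linspace(np.percentile(P[:,j],4),np.percentile(P[:,j],96),n+1); o=[]
    for k in range(n):
        Q=P[(P[:,j]>=b[k])&(P[:,j]<b[k+1])]; o.append(((b[k]+b[k+1])/2,fn(Q[:,i])))
    o=np.array(o); return np.polyfit(o[:,0],o[:,1],1).round(4)
print("front x(y)",edge(P,0,1,np.min),"back",edge(P,0,1,np.max),"right y(x)",edge(P,1,0,np.min),"left",edge(P,1,0,np.max))
f=np.load("side0.npz"); X=cloud(f["d"],f["K"],f["R"],f["t"]).reshape(-1,3)
Q=X[(X[:,2]>.015)&(X[:,2]<.105)&(X[:,0]>.56)&(X[:,0]<.61)&(X[:,1]>-.08)&(X[:,1]<.07)]
print(len(Q),np.polyfit(Q[:,1],Q[:,0],1).round(4),np.median(Q,0).round(4))
S=X[(X[:,2]>.02)&(X[:,2]<.1)&(X[:,0]>.56)&(X[:,0]<.72)&(X[:,1]>-.11)&(X[:,1]<-.07)]
print(len(S),np.polyfit(S[:,0],S[:,1],1).round(4),S.min(0),S.max(0))
T=X[(X[:,2]>.01)&(X[:,2]<.085)&(X[:,0]>.43)&(X[:,0]<.53)&(X[:,1]>-.05)&(X[:,1]<.06)]
print("tin side",T.min(0).round(4),T.max(0).round(4))
for p,a in[((.478,.095,.2),0),((.478,.095,.045),0),((.478,-.133,.045),0),((.53,-.07,.1),0),((.59,-.07,.1),0),((.43,.055,.1),90),((.43,.055,.1),0)]:
    q=r.solve_ik(p,dq(a)); print(p,a,None if q is None else np.round(q,2))
E
```

```text
front x(y) [-0.0088  0.5847] back [-0.0058  0.7158] right y(x) [ 0.0042 -0.0887] left [0.0305 0.0607]
157 [0.0031 0.5804] [ 0.5791 -0.0172  0.0624]
673 [-0.0412 -0.0638] [ 0.57771652 -0.10995214  0.02006521] [ 0.71839756 -0.07021546  0.09984645]
tin side [ 0.4404 -0.0345  0.01  ] [0.5054 0.0388 0.0764]
(0.478, 0.095, 0.2) 0 [ 0.04  0.33  1.71 -0.    1.1   0.04]
(0.478, 0.095, 0.045) 0 [ 0.04  0.56  1.87 -0.    0.71  0.04]
(0.478, -0.133, 0.045) 0 [-0.43  0.57  1.85 -0.    0.72 -0.43]
(0.53, -0.07, 0.1) 0 [-0.27  0.54  1.7  -0.    0.91 -0.27]
(0.59, -0.07, 0.1) 0 [-0.25  0.62  1.52 -0.    1.   -0.25]
(0.43, 0.055, 0.1) 90 [-0.05  0.39  1.97 -0.    0.78 -1.62]
(0.43, 0.055, 0.1) 0 [-0.05  0.39  1.97 -0.    0.78 -0.05]
```

```bash
python3 - <<'E'
from h import *
q=dq(0)
command_gripper(.04,20); 
r.reach((.477,.1,.2),q); r.move_straight((.477,.1,.047),speed=.15); st("down")
print(r.move_straight((.477,.045,.047),speed=.08,max_force=12)); st("near")
print(r.move_straight((.477,-.135,.047),speed=.06,max_force=15)); st("pushed")
r.move_straight((.477,-.115,.047),speed=.1); r.move_straight((.477,-.115,.2),speed=.2)
r.reach((.45,.1,.3),q); st()
for n in("top","side"):
    im,d,K,R,t=snap(n); np.savez(n+"1.npz",im=im,d=d,K=K,R=R,t=t)
    X=cloud(d,K,R,t).reshape(-1,3); T=X[(X[:,2]>.03)&(X[:,2]<.09)&(X[:,0]>.42)&(X[:,0]<.54)&(X[:,1]>-.22)&(X[:,1]<-.1)]
    print(n,len(T),T.min(0).round(4),T.max(0).round(4)); save(n+"1",im[110:260,130:400] if n=="top" else im[140:330,180:350],2.5)
E
```

```text
down 4.13 [0.4775 0.1    0.0476] F [1.4 0.7 0.1] w 0.04
False
near 4.97 [0.477  0.0451 0.047 ] F [ 0.5 -0.5 -0.1] w 0.04
False
pushed 8.12 [ 0.477  -0.1349  0.047 ] F [-0.3  4.   1.7] w 0.04
 10.32 [0.45   0.0993 0.299 ] F [ 0.2 -0.4  0.3] w 0.04
top 84 [ 0.4465 -0.2182  0.0301] [ 0.5394 -0.1355  0.0804]
side 356 [ 0.4411 -0.2199  0.0302] [ 0.5388 -0.1294  0.0774]
```

View pics/side1.png

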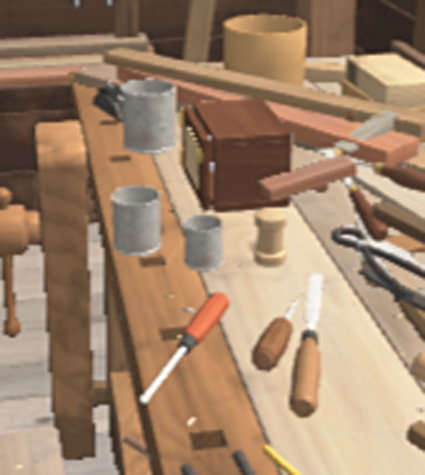

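The tin stands upright at about (0.477, -0.172) and the door is still shut. The small tin, sleeve and screwdriver look undisturbed. Now the press.

```bash
python3 - <<'E'
from h import *
q=dq(90)
command_gripper(0,20)
r.reach((.53,-.07,.2),q); r.move_straight((.53,-.07,.097),speed=.15); r.hold(.2); st("down")
print(r.move_straight((.56,-.07,.097),speed=.06,max_force=6)); st("near")
print(r.move_straight((.59,-.07,.097),speed=.015,max_force=14)); st("press")
r.move_straight((.47,-.07,.097),speed=.12); r.hold(.3); st("back")
r.move_straight((.47,-.07,.25),speed=.2); r.reach((.4,-.2,.3),q); st()
for n in("top","side"):
    im,d,K,R,t=snap(n); np.savez(n+"2.npz",im=im,d=d,K=K,R=R,t=t); save(n+"2",im[110:260,130:400] if n=="top" else im[140:330,180:350],2.8)
    X=cloud(d,K,R,t); P=X[X[...,2]>.09]; P=P[(P[:,2]<.125)&(P[:,0]>.48)&(P[:,0]<.58)&(abs(P[:,1])<.12)]
    print(n,len(P),np.polyfit(P[:,1],P[:,0],1).round(3) if len(P)>5 else "",P[np.argsort(P[:,1])[:3]].round(3).tolist())
E
```

```text
down 13.58 [ 0.5305 -0.0701  0.098 ] F [-0.4  1.  -0.4] w -0.0
False
near 14.23 [ 0.5597 -0.0699  0.0968] F [-0.5  0.1 -0.6] w 0.0
True
press 15.4 [ 0.5735 -0.0696  0.0957] F [-3.9 -0.5  0.8] w 0.0
back 16.72 [ 0.4702 -0.07    0.0969] F [0.5 0.1 0.2] w -0.0
 18.3 [ 0.3998 -0.1997  0.299 ] F [ 0.2 -0.2  0.4] w 0.0
top 154 [0.345 0.561] [[0.534, -0.079, 0.114], [0.538, -0.079, 0.116], [0.527, -0.076, 0.104]]
side 116 [0.378 0.562] [[0.53, -0.088, 0.09], [0.53, -0.086, 0.101], [0.53, -0.085, 0.104]]
```

View pics/top2.png

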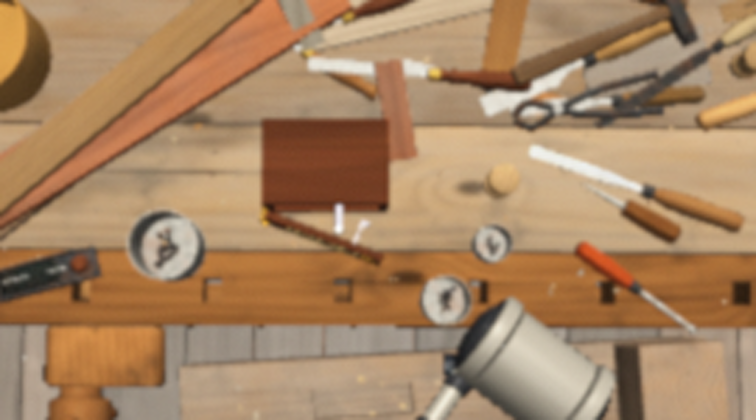

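The touch catch released and the door stands ajar at about 0.36 rad, with its free edge near (0.527, -0.077); in this picture that is pixel (380,260). The tin at (446,300) is clear. Next I go in behind the free edge and push it round the arc.

```bash
python3 - <<'E'
from h import *
H=np.array([.582,.080]); z=.099
def pose(th,rho,s):
    p=H+rho*np.array([-np.sin(th),-np.cos(th)])+s*np.array([np.cos(th),-np.sin(th)]); return (p[0],p[1],z),dq(90-np.degrees(th))
th=.36; p,q=pose(th,.150,.031)
r.reach((p[0],-.13,.22),q); r.move_straight((p[0],-.13,z),speed=.15); r.hold(.2); st("down")
hit=r.move_straight(p,speed=.06,max_force=8); st(f"in {hit}")
if not hit:
    for th in np.arange(.42,1.53,.11):
        p,q=pose(th,.150,.0225); hit=r.move_straight(p,q,speed=.07,max_force=25); st(f"{th:.2f} {hit}")
        if hit: break
    else:
        p,q=pose(th,.150,.07); r.move_straight(p,q,speed=.08); r.move_straight((p[0],p[1],.25),speed=.2); r.reach((.36,-.3,.3),dq(0)); st("out")
        for n in("top","side"):
            im,d,K,R,t=snap(n); np.savez(n+"3.npz",im=im,d=d,K=K,R=R,t=t); save(n+"3",im[110:260,130:400] if n=="top" else im[140:330,180:350],2.8)
            X=cloud(d,K,R,t); P=X[X[...,2]>.085]; P=P[(P[:,2]<.125)&(P[:,0]>.40)&(P[:,0]<.57)&(P[:,1]>-.1)&(P[:,1]<.13)]
            if len(P)>5: c=np.polyfit(P[:,0],P[:,1],1); print(n,len(P),"angle",np.pi/2-np.arctan(-c[0]),"or",np.pi/2+np.arctan(-c[0]),P.min(0).round(3),P.max(0).round(3))
E
```

```text
down 20.34 [ 0.5586 -0.1302  0.0999] F [ 0.2  0.2 -0.6] w -0.0
in False 21.47 [ 0.5582 -0.0716  0.099 ] F [-0.3 -0.2  0. ] w -0.0
0.42 False 21.87 [ 0.5416 -0.0664  0.0992] F [0.2 0.5 0.2] w 0.0
0.53 False 22.26 [ 0.5262 -0.061   0.0992] F [ 0.3 -0.3  0.4] w -0.0
0.64 False 22.65 [ 0.5111 -0.054   0.0992] F [ 0.2 -0.  -0.6] w -0.0
0.75 False 23.04 [ 0.4969 -0.0453  0.0992] F [-0.4  0.1 -1. ] w -0.0
0.86 False 23.43 [ 0.4837 -0.0352  0.0992] F [ 0.2 -0.5 -0.4] w 0.0
0.97 False 23.82 [ 0.4716 -0.0236  0.0991] F [-0.4  0.9  0.3] w 0.0
1.08 False 24.22 [ 0.4609 -0.0108  0.0991] F [ 0.5 -0.5  0.1] w 0.0
1.19 False 24.61 [0.4517 0.003  0.0991] F [ 0.6 -0.9 -0.6] w 0.0
1.30 False 25.0 [0.444  0.0179 0.0991] F [ 0.3  0.3 -1. ] w -0.0
1.41 False 25.39 [0.438  0.0334 0.0991] F [ 1.  -0.1  0.2] w 0.0
1.52 False 25.78 [0.4337 0.0496 0.099 ] F [ 0.3 -0.3 -0.9] w 0.0
out 28.63 [ 0.3603 -0.2991  0.2995] F [0.4 0.1 0.1] w 0.0
top 149 angle 1.495543271834136 or 1.6460493817556572 [ 0.42  -0.023  0.091] [0.57  0.079 0.122]
side 342 angle 1.5146405283764928 or 1.6269521252133003 [ 0.413 -0.032  0.085] [0.57  0.076 0.118]
```

View pics/top3.png

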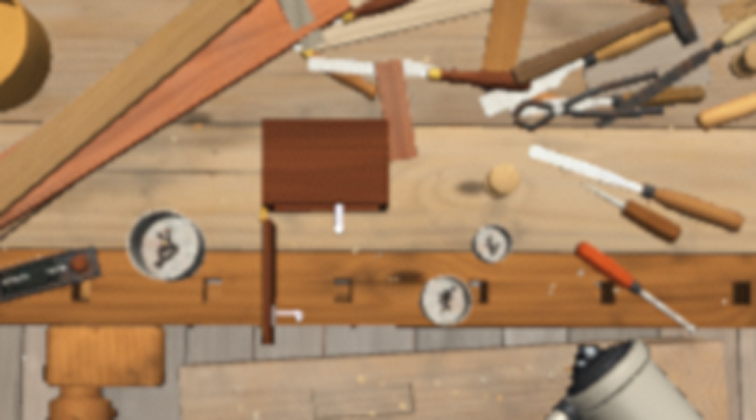

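The door stands about square to the front, from (267,215) to (267,342) in the picture. The tin (446,300), small tin, sleeve and screwdriver are where they were, and the arm is clear, so I'm handing in.

```bash
python3 - <<'E'
from h import *
for n in("top","side"):
    f=np.load(n+"3.npz"); X=cloud(f["d"],f["K"],f["R"],f["t"]).reshape(-1,3)
    T=X[(X[:,2]>.04)&(X[:,2]<.09)&(np.hypot(X[:,0]-.477,X[:,1]+.172)<.045)]; print(n,T.min(0).round(3),T.max(0).round(3))
r.hold(.3); st(); r.finish_job()
E
```

```text
top [ 0.446 -0.199  0.041] [ 0.51  -0.137  0.08 ]
side [ 0.442 -0.206  0.04 ] [ 0.506 -0.133  0.076]
 29.03 [ 0.3602 -0.2996  0.3   ] F [-0.4  0.7 -0.7] w 0.0
the job is handed in; nothing more can be done
```

The cabinet is open and the job is handed in, at about 29 s of the 61 s allowed; handing in reports no verdict.

- **Tin:** I slid the middle-sized nail tin about 175 mm to the right, upright on the bench, using the half-open jaws as a cradle. At the last check it stood near (0.477, -0.17). That is about 0.27 m from the hinge line and about 0.17 m right of the cabinet's middle.
- **Door:** I pressed it at the brass plate and drew back, and the catch threw it to about 0.36 rad. I then pushed it round from behind its free edge.
- **Last checks:** The door measured about 1.50 rad from the top camera and 1.51 from the side. Its exact angle is uncertain by a few hundredths, but it is well above 1.35. In the last top picture the sleeve, screwdriver and other tins looked unmoved. The arm stood clear, with no contact force above noise.

The press stopped a little early: the force limit ended it at a reading of about 4 N (the limit was 14 N), but the catch still released. No check failed.

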